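# Photograph the clot check: set the lamp dial, hold the red-capped tube to the camera

### The arm

A 6-joint arm with a two-finger parallel gripper is mounted at the origin on a cart in front of the work surface, level with it; the furniture and walls round the work are solid. World frame = base frame: x ahead of the robot, y to its left, z up, the work surface at z = 0. Lengths are in mm, angles in rad, forces in N, time in s.
With the tool pointing down it reaches from about 300 to 775 mm from the base axis. Payload 14.6 kg.
Tool frame: the origin (TCP) lies between the finger pads; the fingertips stand ahead of it and the grasp point (between the pads) lies 11 mm behind it (manip.finger_overhang is the z of the fingertips in the tool frame, in mm); z points along the fingers, y is the line along which they close (so a half turn about z gives the same grasp; the last joint's range is limited). The gripper opens to 94 mm and grips with 3 to 60 N. Pads are 16 mm wide; open, the fingers measure 119 mm over their backs; the gripper's body (75 mm by 177 mm) begins 78 mm behind the grasp point.
Start: joints at [1.194, 0.3, 1.521, -0, 1.321, -0.067], TCP at [167.675, 523.808, 213.446] pointing down, gripper open.
Joint ranges: [-3.03, 3.03], [-0.79, 2.21], [0.23, 2.52], [-1.04, 4.18], [0, 3.07], [-2.55, 2.55]. Speed limits (rad/s): [2.22, 2.22, 2.57, 3.14, 3.14, 3.14].

### API

Orientations are given as [roll, pitch, yaw] about the fixed x, y, z axes, in that order (R = Rz(yaw) Ry(pitch) Rx(roll)).
In Python, from cell import manip gives the robot as it stands.
- The arm moves only by the tool jog_arm, never from a script. Its argument "series" is a list of rows, each a list of 7 numbers: the shift along the world's x, y, z as a fraction of full scale, then the turn, a rotation vector about the world's x, y, z as a fraction of full scale, then the closure, from 0 (fully open) to 1 (shut). In form: [[dx, dy, dz, wx, wy, wz, fingers], ...]. A call has 1 to 8 rows; each row is the pose to reach, as a shift and turn from the pose commanded when the call began; what a row does not reach only later rows make up. Full scale, the value 1, is 120 mm for a shift and 90 degrees for a turn. A row lasts 1/12 s, in which the tool goes at most 41.7 mm and 7.16 degrees, less where a joint would pass 70% of its speed; a pose out of reach is approached as far as the arm can. A call with a number of a shift or a turn outside -1 to 1 is refused whole. A call with a gripper value outside its range is refused whole. The fingers move at their own pace and stop on an object; "grip_force" is the grip in N (left out, the last holds). Time passes only in rows, so rows that repeat a pose let the fingers close. It gives the time, the measured TCP pose, the force, the opening and the grip force at its end, in the units of the state.
- manip.read_state(): the state, without advancing time (a new reading comes with each control period).
- manip.camera(name): name is "side" or "top" or "wrist"; returns a dict with "frame" (384x512x3 uint8, red, green, blue), "vfov" (degrees; the focal length in pixels is half the picture's height over the tangent of half this angle, whatever the lens; pixels are square), "cx", "cy" (the principal point, pixels), "k1" (the pictures are not rectified: a ray, as slopes to the right and down, at radius r is drawn at 1 + k1 r^2 times it, then the intrinsics apply), "R" (3x3) and "t" (3): a world point X has camera coordinates R X + t; the wrist camera has in their place "hand_eye" (4x4, takes a point from camera to tool coordinates, whose origin is the TCP and whose axes are the flange's). Camera axes: x right, y down, z forward; pixel columns grow to the right and rows downward; lengths in mm; the calibration is good to about 2 mm. A picture is of the moment at which its call begins: read the wrist's pose just before it. There is no depth.
- manip.sign_off(): hands the job in; it is judged then, once.
The state is a dict: "clock": time; "joints": joint angles; "qd": joint speeds; "effort": joint torques, N m; "eef_pos": TCP position; "eef_rot": TCP orientation; "wrist_force": force on the tool from outside, world axes, zero at the start; "moment": the same for the moment, N m; "finger_gap": finger opening in mm; "finger_force": force on a finger pad.
Only numpy, scipy, OpenCV 4.12 (cv2) and the standard library are available. Lean on these libraries where they do the work, as an engineer would, in place of code of your own. Each camera call takes 0.05 s, during which the arm holds its last target. There are 200 camera calls.

### The job

The clotting time of the red-capped sample tube is up and it is to be photographed. First turn the dial on top of the photo stand's lamp to the green mark and let go of it; then lift the red-capped tube out of the rack and hold it in the air between the camera and the lit window, its middle on the lens axis about midway between the two, cap up and leaning 30 degrees toward the stand's open front, parallel to the slanting lines on the window. Finish holding it there, still and touching nothing but your fingers; do not knock the tube against the stand, and leave the rack, the other tubes and everything else in their places.

Things in the scene. Friction and masses are not known exactly. Their poses are not given: they have to be found in the camera images.
- photo_stand: Tube photo stand, fixed: dark base plate 150 (x) x 332 (y) x 16 mm, a lamp housing on its left, a camera on its right, a gap of 200 mm between them, open to the front and above. Origin on the table under the view point; x to its back, y left, z up; at yaw 0 its front faces -x, the robot.
- window_lines (a point): Centre of the lit white window, 100 x 100 mm, facing stand -y, 104 mm left of the view point. Two dark lines on it lean 30 degrees from upright, tops to the front; this point's z axis runs up along them, its y is stand y. A bezel stands out to y = 100 mm; the grey lamp housing behind is 136 (x) x 64 (y) mm, y = 105 to 169 mm, top at z = 206 mm.
- camera_lens (a point): Front of the camera's lens, facing stand +y, 102 mm right of the view point and 135 mm up. The small black camera is 44 mm wide (x), y = -155 to -102 mm, top at z = 156 mm, on a post.
- view_point (a point): The point on the lens axis midway between lens and window, 135 mm above the table, in the middle of the window as the camera sees it; its axes are the stand's axes (x back, y left to the window, z up).
- dial (a joint): Lamp dial on top of the housing, rad, 0 to 4.71, grows clockwise seen from above; stays where it is left (friction 0.03 N m). Its white pointer lies at 135 degrees minus this value, counted anticlockwise from stand +x. Eleven ticks from 0, 0.471 rad apart; the broad green one, the photo level, is the seventh, at 2.83 rad. It starts at 0.7 to 2.0.
- dial_grip (a point): Centre of the top of the dial's grip, on the dial's axis, 29.5 mm above the housing's top: a grey bar 14 mm thick, 38 mm long (along the pointer), 22 mm high, to be pinched from above across its 14 mm. Below the bar is a round skirt of 20 mm radius whose top lies 22 mm below this point: keep the fingertips above it.
- red_tube: Red-capped sample tube, 99 mm long, about 11 to 22 g, body 12.6 mm in diameter, cap 17 mm in diameter from 76 mm up to the top. Origin at the centre of its lower end, z along the tube toward the cap. It stands upright and loose in one of the rack's holes.
- tube_mid (a point): Point on the red-capped tube's axis 45 mm above its lower end: the middle of the tube for the picture.
- tube_cap (a point): Middle of the red cap on the tube's axis, 88 mm above its lower end: where to grip.
- rack: Loose wooden rack, 64 (x) x 190 (y) x 78 mm high, about 0.2 to 0.35 kg; origin under its centre. Tubes stand on its lower board, 11 mm up, in 17 mm holes of the upper board (top at 70 mm); end boards reach 78 mm. Caps stand 87 to 110 mm above the table. Three tubes 66 mm apart along y, alternately in the rows x = -13.5 and +13.5 mm.
- blue_tube: Blue-capped sample tube, same size, stands in the rack; bystander.
- grey_tube: Grey-capped sample tube, same size, stands in the rack; bystander.
- timer: White digital timer 58 x 64 x 22 mm, lying loose; bystander.
- tape_roll: Roll of yellow tape 98 x 110 x 24 mm, lying loose; bystander.
- slide_carton: Blue and white carton 94 x 78 x 29 mm; bystander.
- specimen_cup: Clear specimen cup with red lid, 66 mm in diameter, 77 mm high; bystander.
- marker: Blue marker pen 123 mm long, lying loose; bystander.

How it is judged:
By the outcome, as a careful person would: the job done as asked, in the order asked, and still so for the second after the job is handed in, while the arm keeps its last pose, push and grip.
It also fails if it takes over 61 s, if anything falls off the work surface, if the arm or the gripper's body presses on something with over 40 N, if the wrist force passes 120 N, or if a joint passes its speed limit or range.

## Working session

There is one attempt and no reset: what is moved stays moved. The work goes in short steps, Python scripts to look and compute and a tool call to move; the robot and the scene stay as the last step left them, time stands still between calls to the robot, and variables do not carry over. Pictures are saved under pics/ and viewed, at most 10 in all, crops included, and the job is handed in when it is done.

Besides the shell and the picture viewer there is one more tool, called after "Call:" as name(argument=value, ...) on one line, values as JSON. jog_arm: Moves the arm, as the interface text tells. Its arguments: {"type":"object","properties":{"series":{"type":"array"},"grip_force":{"type":"number"}},"required":["series"]}

```bash
mkdir -p pics; ls; cat > h.py <<'E'
import numpy as np, cv2, pickle
from cell import manip
from scipy.spatial.transform import Rotation as Ro
def cam(n):
    s=manip.read_state(); c=dict(manip.camera(n))
    if 'hand_eye' in c:
        T=np.eye(4); T[:3,:3]=Ro.from_euler('xyz',s['eef_rot']).as_matrix(); T[:3,3]=s['eef_pos']
        M=np.linalg.inv(T@np.array(c['hand_eye'])); c['R']=M[:3,:3]; c['t']=M[:3,3]
    c['R']=np.array(c['R']);c['t']=np.array(c['t']); c['f']=192/np.tan(np.radians(c['vfov'])/2); return c
def proj(c,X):
    p=np.atleast_2d(X)@c['R'].T+c['t']; a=p[:,:2]/p[:,2:]; a=a*(1+c['k1']*(a**2).sum(1,keepdims=True))
    return a*c['f']+[c['cx'],c['cy']]
def ray(c,uv):
    d=(np.array(uv,float)-[c['cx'],c['cy']])/c['f']; a=d.copy()
    for _ in range(20): a=d/(1+c['k1']*(a@a))
    v=c['R'].T@np.r_[a,1]; return -c['R'].T@c['t'], v/np.linalg.norm(v)
def atz(c,uv,z):
    o,d=ray(c,uv); return o+d*(z-o[2])/d[2]
def tri(obs):
    A=np.zeros((3,3));b=np.zeros(3);L=[]
    for c,uv in obs:
        o,d=ray(c,uv);P=np.eye(3)-np.outer(d,d);A+=P;b+=P@o;L.append((P,o))
    X=np.linalg.solve(A,b); return X,[np.linalg.norm(P@(X-o)) for P,o in L]
def save(c,name): cv2.imwrite(f'pics/{name}.png',c['frame'][...,::-1]); pickle.dump(c,open(f'pics/{name}.pkl','wb'))
def load(n): return pickle.load(open(f'pics/{n}.pkl','rb'))
E
python3 - <<'E'
from h import *
s=manip.read_state(); print(s, manip.finger_overhang)
for n in ['side','top','wrist']:
    c=cam(n); save(c,n+'0'); print(n,c['vfov'],c['k1'],-c['R'].T@c['t'],c['R'][2])
    
a=np.vstack([cv2.imread('pics/side0.png'),cv2.imread('pics/top0.png')])
E
```

```text
pics
{'clock': 0.0, 'joints': array([ 1.19441558e+00,  3.00460482e-01,  1.52158546e+00,  1.41913041e-05,
        1.32072743e+00, -6.66099984e-02]), 'qd': array([-0.00035799, -0.00010035, -0.00211767,  0.00043206, -0.00098618,
        0.00046414]), 'effort': array([ 4.70326063e-05, -5.31814206e+01, -3.52729189e+01,  7.07810232e-02,
        2.44234741e-02, -1.11682455e-04]), 'eef_pos': array([167.57002356, 523.57569999, 212.89030642]), 'eef_rot': array([-3.14041546e+00, -9.23049900e-05,  2.83181833e+00]), 'wrist_force': array([ 0.48446741,  0.02606177, -0.36569763]), 'moment': array([-0.03513093, -0.07928365,  0.0398261 ]), 'finger_force': 0.0, 'finger_gap': 93.92276540750045} 8.0
side 55.79028921288601 0.006319653969263275 [  12.32403094 -730.12547531  768.60956622] [ 0.46935716  0.68846538 -0.55291887]
top 56.6507465359505 -0.00039113451161434926 [ 309.65551629   32.83246707 1315.67599507] [ 2.00248825e-01 -9.14708097e-05 -9.79745069e-01]
wrist 70.58718290185898 -0.036849395862142864 [ 89.8014926  549.42213017 383.60315555] [ 0.26461452 -0.08655719 -0.96046187]
```

View pics/top0.png

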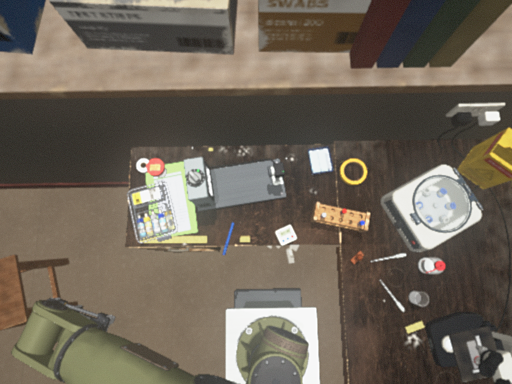

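View pics/side0.png

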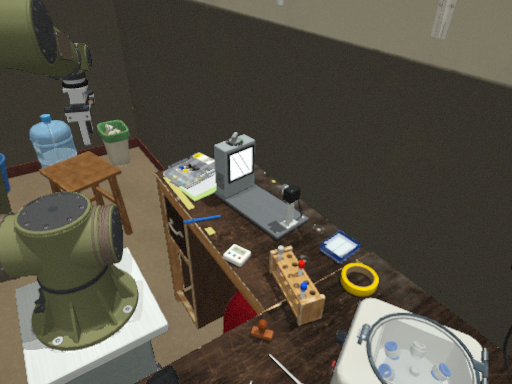

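```bash
python3 - <<'E'
from h import *
t=cv2.imread('pics/top0.png');s=cv2.imread('pics/side0.png')
R=lambda im,x0,x1,y0,y1,k:cv2.resize(im[y0:y1,x0:x1],None,fx=k,fy=k,interpolation=cv2.INTER_CUBIC)
o=np.zeros((600,800,3),np.uint8)
o[:270,:795]=R(t,125,390,145,235,3)
a=R(s,210,310,130,240,3);o[270:600,:300]=a
a=R(s,262,330,240,325,3.8);o[272:272+a.shape[0],310:310+a.shape[1]]=a
a=R(s,215,255,130,170,5);o[300:500,580:780]=a
cv2.imwrite('pics/c1.png',o)
E
```

```text
(no output)
```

View pics/c1.png

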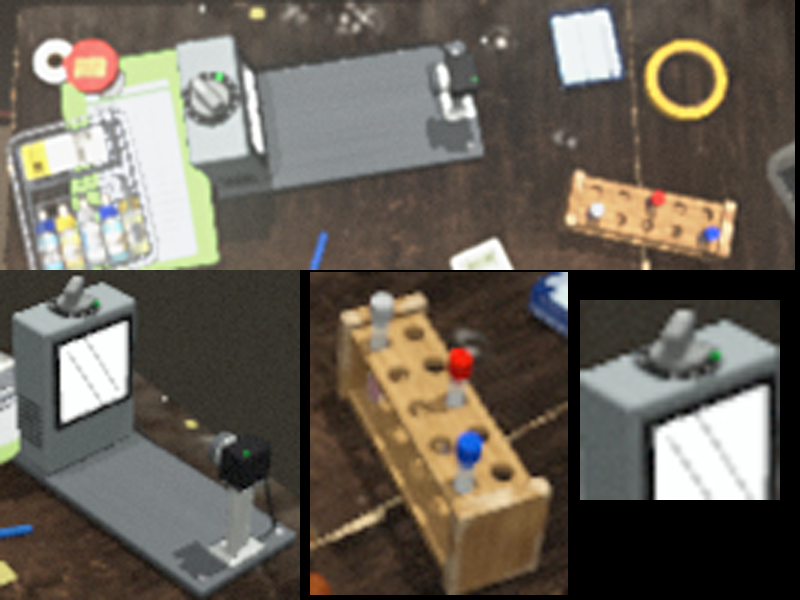

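```bash
cat > fit.py <<'E'
from h import *
from scipy.optimize import least_squares
t=load('top0');s=load('side0')
obs=[(t,[[184.3,159.3],[202.7,157.3],[207.3,198.3],[189,200]],[[68,169,206],[68,105,206],[-68,105,206],[-68,169,206]]),
(t,[[286,197.3],[281.7,159]],[[-75,-163,16],[75,-163,16]]),
(s,[[229,157],[253.3,147.3],[254,171.7],[230,181.7]],[[-50,104,185],[50,104,185],[50,104,85],[-50,104,85]])]
def W(p,X):
    X=np.atleast_2d(np.array(X,float)); return X@Ro.from_euler('z',p[2]).as_matrix().T+[p[0],p[1],0]
if __name__=='__main__':
    r=least_squares(lambda p:np.concatenate([(proj(c,W(p,X))-np.array(u)).ravel() for c,u,X in obs]),[600,150,0])
    print(r.x,r.fun.round(1)); p=r.x
    print('dial',W(p,[0,137,235.5]),'vp',W(p,[0,0,135]))
    sc=lambda x,y:[262+(x-310)/3.8,240+(y-272)/3.8]
    for n,a,b in [('red',[657,199],[460,362]),('blue',[711,234],[469,447]),('grey',[597,210],[381,302])]:
        print(n,tri([(t,[125+a[0]/3,145+a[1]/3]),(s,sc(*b))]))
E
python3 fit.py
```

```text
[5.95620062e+02 9.87601556e+01 1.31045624e-01] [-0.2 -0.4  1.  -1.2  1.3 -1.4 -0.5 -0.2  2.   0.3 -0.1  0.1 -0.1 -1.4
 -1.5 -0.5 -2.5 -0.3 -0.4 -0.8]
dial [[577.71815242 234.58549064 235.5       ]] vp [[595.62006198  98.76015562 135.        ]]
red (array([ 477.54858664, -256.83332858,  103.2353168 ]), [np.float64(1.3505168030802315), np.float64(1.350516803080334)])
blue (array([ 436.46140416, -315.54419844,  103.1426107 ]), [np.float64(1.1600312737771141), np.float64(1.1600312737772434)])
grey (array([ 465.05929345, -186.63399016,  107.5352553 ]), [np.float64(0.9748401741279482), np.float64(0.9748401741279388)])
```

Call:
jog_arm(series=[[0.5,-0.35,0.5,0,0,0,0],[0.85,-0.6,0.8,0,0,0,0],[0.85,-0.6,0.8,0,0,0,0],[0.85,-0.6,0.8,0,0,0,0],[0.85,-0.6,0.8,0,0,0,0]])

```text
clock: 0.57
eef_pos: [273.1, 450.4, 313.5]
eef_rot: [3.136, 0.002, 2.829]
wrist_force: [-0.1, -0.1, 0.6]
finger_gap: 94.0
finger_force: 0.0
```

Call:
jog_arm(series=[[0.85,-0.6,0.26,0,0,0,0],[0.85,-0.6,0.26,0,0,0,0],[0.85,-0.6,0.26,0,0,0,0],[0.85,-0.6,0.26,0,0,0,0]])

```text
clock: 0.9
eef_pos: [375.3, 377.1, 341.4]
eef_rot: [3.141, 0.001, 2.828]
wrist_force: [-0.9, -0.6, -1.1]
finger_gap: 94.0
finger_force: 0.0
```

Call:
jog_arm(series=[[0.85,-0.6,0,0,0,0,0],[0.85,-0.6,0,0,0,0,0],[0.85,-0.6,0,0,0,0,0],[0.85,-0.6,0,0,0,0,0]])

```text
clock: 1.23
eef_pos: [477.4, 304.4, 338.9]
eef_rot: [-3.139, -0.001, 2.827]
wrist_force: [-0.3, 0.9, -0.1]
finger_gap: 94.0
finger_force: 0.0
```

Call:
jog_arm(series=[[0.85,-0.6,0,0,0,0,0.4],[0.85,-0.6,0,0,0,0,0.4],[0.85,-0.6,0,0,0,0,0.4],[0.85,-0.6,0,0,0,0,0.4],[0.85,-0.6,0,0,0,0,0.4],[0.85,-0.6,0,0,0,0,0.4]])

```text
clock: 1.73
eef_pos: [575.1, 236.6, 340.0]
eef_rot: [-3.141, -0.001, 2.832]
wrist_force: [0.0, -0.3, 0.7]
finger_gap: 58.1
finger_force: 0.0
```

```bash
python3 - <<'E'
from h import *
s=manip.read_state(); print(s['clock'],s['eef_pos'],s['eef_rot'],s['joints'],s['qd'].max(),s['wrist_force'])
c=cam('wrist');save(c,'w1'); print(-c['R'].T@c['t'],proj(c,[577.7,234.6,235.5]))
cv2.imwrite('pics/w1b.png',cv2.resize(cv2.imread('pics/w1.png'),(800,600)))
E
```

```text
1.7333 [575.0791694  236.63866668 340.00792475] [-3.14121207e+00 -1.00042966e-03  2.83206375e+00] [ 3.31357739e-01  4.16801155e-01  1.07718553e+00  2.93994073e-04
  1.64863543e+00 -9.29887162e-01] 0.019649029338885234 [ 0.03900172 -0.25828565  0.72393743]
[497.39328868 262.26964422 510.74701449] [[250.95947044 199.44742319]]
```

View pics/w1b.png

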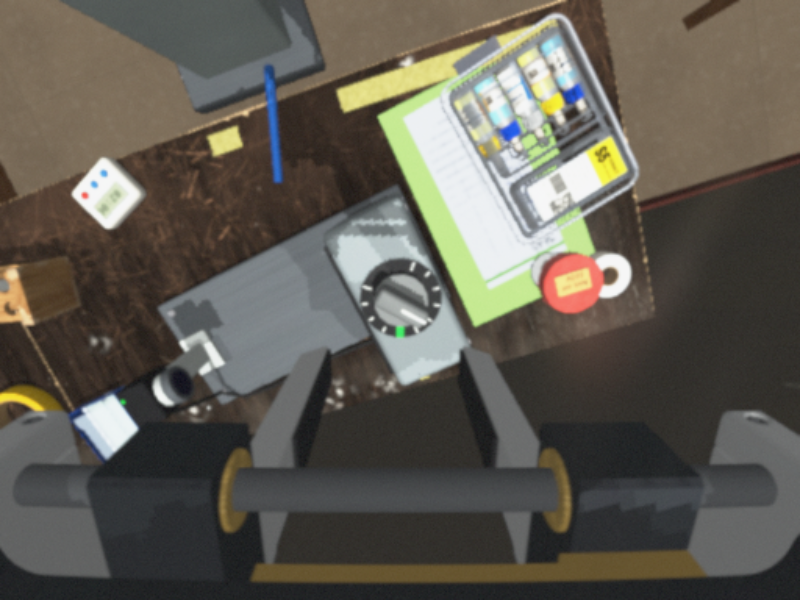

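```bash
python3 - <<'E'
from h import *
im=cv2.imread('pics/w1.png')
cv2.imwrite('pics/c2.png',np.hstack([cv2.resize(im[118:248,200:304],None,fx=4.6,fy=4.6,interpolation=cv2.INTER_CUBIC),cv2.resize(im[160:220,225:288],None,fx=5,fy=5,interpolation=cv2.INTER_CUBIC)[:,:315][ :300] if 0 else np.pad(cv2.resize(im[163:218,228:286],None,fx=5.4,fy=5.4,interpolation=cv2.INTER_CUBIC),((0,598-297),(0,0),(0,0)))]))
E
```

```text
(no output)
```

View pics/c2.png

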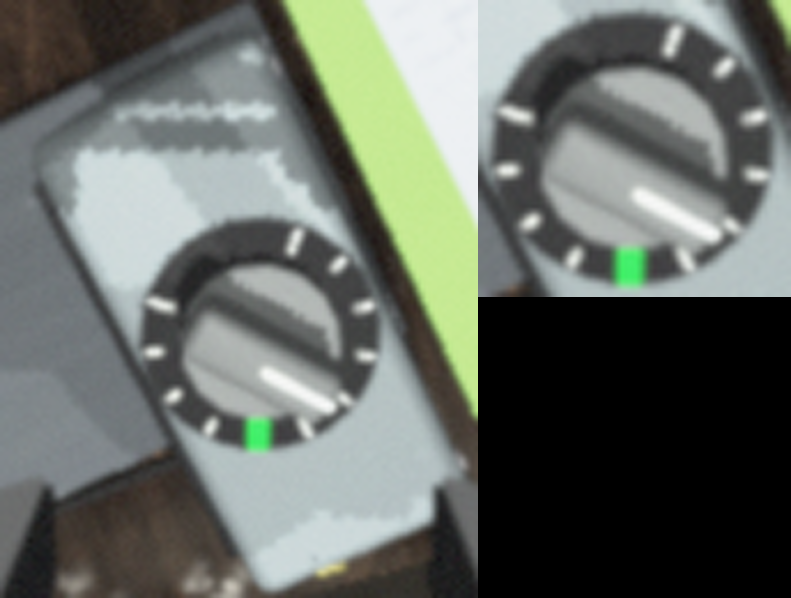

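```bash
cat > fit2.py <<'E'
from fit import *
w=load('w1'); P=lambda x,y:[200-.5+(x+.5)/4.6,118-.5+(y+.5)/4.6]
tk=[(295,240),(338,264),(364,305),(367,355),(345,400),(307,428),(259,434),(210,426),(173,397),(153,351),(160,303)]
T=np.array([atz(w,P(*q),207) for q in tk])[:,:2]
A=np.c_[2*T,np.ones(11)]; sol=np.linalg.lstsq(A,(T**2).sum(1),rcond=None)[0]; c=sol[:2]; print('ring c',c,'r',np.sqrt(sol[2]+c@c))
ang=np.unwrap(np.arctan2(*(T-c).T[::-1])); print('tick ang',np.degrees(ang).round(1))
y0=np.degrees(np.mean(ang+0.471*np.arange(11)))-135; print('stand yaw deg',(y0+180)%360-180)
p=[atz(w,P(*q),235.5)[:2] for q in [(265,372),(330,408)]]; d=p[1]-p[0]; pa=np.degrees(np.arctan2(d[1],d[0])); print('ptr',p,pa)
n=np.array([-d[1],d[0]])/np.linalg.norm(d); print('axis offset from ptr line',(c-p[0])@n,'along',(c-p[0])@d/np.linalg.norm(d))
print('dial value',np.radians(135-(pa-y0)%360), 'green world deg',np.degrees(ang[6]))
cor=[(38,178),(272,590),(462,462)] # housing: front-right, back-right, back-left(ish)
for q in cor: print(atz(w,P(*q),206))
E
python3 fit2.py
```

```text
ring c [578.12671306 240.74703698] r 26.965388579426943
tick ang [ 143.8  117.1   90.5   62.7   34.9    8.8  -18.4  -46.5  -72.5 -100.3
 -127.3]
stand yaw deg 8.373203513507491
ptr [array([578.68937163, 241.25335994]), array([591.62734391, 253.04075885])] 42.33571337746241
axis offset from ptr line 0.004655855304683206 along -0.7569187008559354
dial value 1.7634368708252801 green world deg -18.41653692999241
[523.20050565 200.91402183 206.        ]
[646.53981809 222.44685833 206.        ]
[626.44845346 280.66598392 206.        ]
```

Call:
jog_arm(series=[[0.025,0.034,-0.2,0.0,0,0.08,0.4],[0.025,0.034,-0.4,0,0,0.16,0.4],[0.025,0.034,-0.5,0,0,0.24,0.4],[0.025,0.034,-0.5,0,0,0.32,0.4],[0.025,0.034,-0.5,0,0,0.4,0.4],[0.025,0.034,-0.5,0,0,0.48,0.4],[0.025,0.034,-0.5,0,0,0.56,0.4],[0.025,0.034,-0.5,0,0,0.63,0.4]])

```text
clock: 2.45
eef_pos: [577.6, 241.3, 281.1]
eef_rot: [-3.142, 0.001, -2.453]
wrist_force: [1.1, 0.6, 0.3]
finger_gap: 56.4
finger_force: 0.0
```

Call:
jog_arm(series=[[0,0,0,0,0,0.037,0.4],[0,0,0,0,0,0.037,0.4],[0,0,0,0,0,0.037,0.4]])

```text
clock: 2.7
eef_pos: [577.9, 240.9, 281.1]
eef_rot: [-3.141, 0.001, -2.404]
wrist_force: [-1.6, -0.3, -0.1]
finger_gap: 56.7
finger_force: 0.0
```

```bash
python3 - <<'E'
from h import *
s=manip.read_state(); print(s['clock'],s['eef_pos'],np.degrees(s['eef_rot']),s['joints'])
c=cam('wrist');save(c,'w2'); print(proj(c,[[578.1,240.7,235.5],[578.1,240.7,207]]))
im=cv2.imread('pics/w2.png')
cv2.imwrite('pics/c3.png',cv2.resize(im[100:280,140:380],None,fx=3.3,fy=3.3,interpolation=cv2.INTER_CUBIC))
E
```

```text
2.7 [577.89175973 240.93811266 281.05850373] [-1.79993209e+02  3.04340173e-02 -1.37763038e+02] [ 3.36481089e-01  4.37668557e-01  1.17977461e+00  9.81614344e-05
  1.52361416e+00 -1.97149387e+00]
[[250.96448563 215.50544046]
 [251.16641893 204.94811722]]
```

View pics/c3.png

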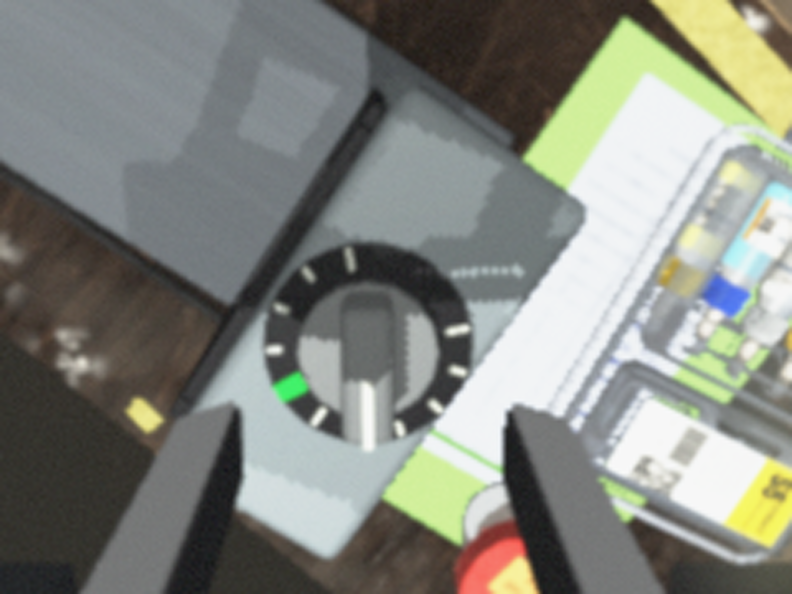

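Call:
jog_arm(series=[[0.002,0,-0.2,0,0,0,0.5],[0.002,0,-0.4,0,0,0,0.6],[0.002,0,-0.467,0,0,0,0.7],[0.002,0,-0.467,0,0,0,0.75],[0.002,0,-0.467,0,0,0,1],[0.002,0,-0.467,0,0,0,1],[0.002,0,-0.467,0,0,0,1],[0.002,0,-0.467,0,0,0,1]], grip_force=15)

```text
clock: 3.42
eef_pos: [579.1, 240.3, 226.1]
eef_rot: [-3.141, 0.002, -2.404]
wrist_force: [-2.4, 1.7, 5.1]
finger_gap: 13.9
finger_force: 15.0
```

Call:
jog_arm(series=[[0,0,0,0,0,0,1],[0,0,0,0,0,0,1],[0,0,0,0,0,0,1]])

```text
clock: 3.67
eef_pos: [579.1, 240.3, 226.0]
eef_rot: [-3.141, 0.002, -2.404]
wrist_force: [-1.9, 2.2, 6.2]
finger_gap: 13.8
finger_force: 15.0
```

Call:
jog_arm(series=[[0,0,0.015,0,0,-0.075,1],[0,0,0.015,0,0,-0.15,1],[0,0,0.015,0,0,-0.225,1],[0,0,0.015,0,0,-0.3,1],[0,0,0.015,0,0,-0.375,1],[0,0,0.015,0,0,-0.45,1],[0,0,0.015,0,0,-0.525,1],[0,0,0.015,0,0,-0.6,1]])

```text
clock: 4.33
eef_pos: [579.2, 239.7, 226.2]
eef_rot: [-3.141, 0.001, 2.931]
wrist_force: [3.2, -1.0, -4.6]
finger_gap: 14.1
finger_force: 15.0
```

Call:
jog_arm(series=[[0,0,0,0,0,-0.06,1],[0,0,0,0,0,-0.077,1],[0,0,0,0,0,-0.077,1],[0,0,0,0,0,-0.077,1]])

```text
clock: 4.67
eef_pos: [579.2, 239.7, 226.2]
eef_rot: [-3.141, 0.0, 2.817]
wrist_force: [4.4, -1.0, -6.2]
finger_gap: 14.2
finger_force: 15.0
```

```bash
python3 - <<'E'
from h import *
s=manip.read_state(); print(s['clock'],s['eef_pos'],np.degrees(s['eef_rot']),s['wrist_force'],s['moment'],s['finger_gap'])
E
```

```text
4.6667 [579.15870999 239.66485779 226.16826326] [-1.79983685e+02  2.28340901e-02  1.61408097e+02] [ 4.36493758 -0.98977426 -6.18237118] [-0.13982479 -0.95262661 -0.03050329] 14.236406986712694
```

Call:
jog_arm(series=[[0,0,0,0,0,0,0.5],[0,0,0,0,0,0,0.5],[0,0,0,0,0,0,0.5],[0,0,0,0,0,0,0.5],[0,0,0.1,0,0,0,0.5],[0,0,0.4,0,0,0,0.4],[0,0,0.7,0,0,0,0.4],[0,0,0.95,0,0,0,0.4]])

```text
clock: 5.33
eef_pos: [578.6, 239.9, 344.2]
eef_rot: [3.14, 0.002, 2.816]
wrist_force: [-0.2, 0.1, 0.1]
finger_gap: 56.6
finger_force: 0.0
```

Call:
jog_arm(series=[[0,-0.3,0.3,0,0,0,0.4],[0,-0.5,0.5,0,0,0,0.4],[0,-0.5,0.5,0,0,0,0.4],[0,-0.5,0.5,0,0,0,0.4],[0,-0.5,0.5,0,0,0,0.4]])

```text
clock: 5.75
eef_pos: [578.7, 180.1, 400.2]
eef_rot: [-3.142, -0.0, 2.816]
wrist_force: [-0.2, 0.5, -1.6]
finger_gap: 56.6
finger_force: 0.0
```

```bash
python3 - <<'E'
from h import *
s=manip.read_state(); print(s['clock'],s['eef_pos'],np.degrees(s['eef_rot']),s['wrist_force'])
c=cam('wrist');save(c,'w3')
im=cv2.imread('pics/w3.png')
b=im[70:320,100:420]; print(proj(c,[598,105,16]),proj(c,[578,240.7,206]))
cv2.imwrite('pics/c4.png',cv2.resize(b,None,fx=2.4,fy=2.4,interpolation=cv2.INTER_CUBIC))
E
```

```text
5.75 [578.73773952 180.11134516 400.16639943] [-1.79995226e+02 -2.85265388e-02  1.61341779e+02] [-0.20519693  0.48548523 -1.57833018]
[[221.31488409 177.81326401]] [[294.32068272 163.61286053]]
```

View pics/c4.png

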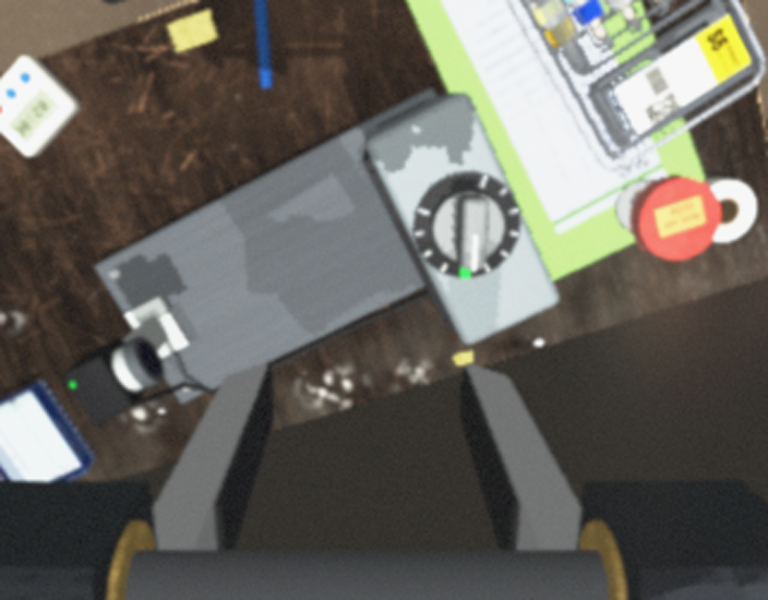

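```bash
cat > fit3.py <<'E'
from fit import *
w=load('w3'); P=lambda x,y:[100-.5+(x+.5)/2.4,70-.5+(y+.5)/2.4]
tk=[(484,182),(501,188),(513,207),(516,232),(504,251),(489,266),(465,272),(444,266),(427,249),(419,227),(423,206)]
T=np.array([atz(w,P(*q),207) for q in tk])[:,:2]
A=np.c_[2*T,np.ones(11)]; sol=np.linalg.lstsq(A,(T**2).sum(1),rcond=None)[0]; c=sol[:2]; print('ring c',c,'r',np.sqrt(sol[2]+c@c))
p=[atz(w,P(*q),235.5)[:2] for q in [(475,226),(473,268)]];d=p[1]-p[0]
print('ptr deg',np.degrees(np.arctan2(d[1],d[0])),'from axis',np.degrees(np.arctan2(*(p[1]-[578.1,240.7])[::-1])),p)
w1=load('w1');P1=lambda x,y:[200-.5+(x+.5)/4.6,118-.5+(y+.5)/4.6]
tk1=[(295,240),(338,264),(364,305),(367,355),(345,400),(307,428),(259,434),(210,426),(173,397),(153,351),(160,303)]
a=np.radians(135)-.471*np.arange(11); M=np.c_[27*np.cos(a),137+27*np.sin(a),np.full(11,207)]
obs=[(w1,[P1(*q) for q in tk1],M,.5),(w,[P(*q) for q in tk],M,.5),
 (w,[P(470,343),P(367,150)],[[68,105,206],[-68,105,206]],1),(w,[P(97,265)],[[-75,-163,16]],1),(w,[P(153,352)],[[0,-102,135]],1)]
r=least_squares(lambda p:np.concatenate([k*(proj(c,W(p,X))-np.array(u)).ravel() for c,u,X,k in obs]),[600,100,.14])
print(r.x,np.degrees(r.x[2])); print(r.fun[-8:].round(1)); print('vp',W(r.x,[0,0,135]),'lens',W(r.x,[0,-102,135]))
for n in ['top0','side0']: print(n,(proj(load(n),W(r.x,obs[2][2]+[[-75,-163,16]]))).round(1))
E
python3 fit3.py
```

```text
ring c [577.80283051 240.87759286] r 26.94719755956555
ptr deg -18.717438822393202 from axis -20.20868769267796 [array([573.43262585, 241.79612987]), array([594.67355927, 234.59926413])]
[5.97655158e+02 1.06305682e+02 1.46021652e-01] 8.366424404164214
[-1.1  2.6 -1.3 -4.  -2.8  0.7 -0.9  2.4]
vp [[597.65515797 106.30568176 135.        ]] lens [[612.49649307   5.39118938 135.        ]]
top0 [[201.2 156.1]
 [206.6 196.8]
 [286.1 196.4]]
side0 [[254.4 138.8]
 [223.4 150.6]
 [276.5 237. ]]
```

Call:
jog_arm(series=[[-0.2,-1,-0.2,0,0,0,0.4],[-0.2,-1,-0.2,0,0,0,0.4],[-0.2,-1,-0.2,0,0,0,0.4],[-0.2,-1,-0.2,0,0,0,0.4]])

```text
clock: 6.13
eef_pos: [553.7, 55.7, 374.1]
eef_rot: [-3.139, -0.003, 2.813]
wrist_force: [0.9, 0.0, -0.2]
finger_gap: 56.5
finger_force: 0.0
```

Call:
jog_arm(series=[[-0.2,-1,-0.2,0,0,0,0.4],[-0.2,-1,-0.2,0,0,0,0.4],[-0.2,-1,-0.2,0,0,0,0.4],[-0.2,-1,-0.2,0,0,0,0.4]])

```text
clock: 6.47
eef_pos: [529.6, -64.3, 349.9]
eef_rot: [-3.14, -0.004, 2.813]
wrist_force: [-0.1, 0.3, -0.4]
finger_gap: 56.7
finger_force: 0.0
```

Call:
jog_arm(series=[[-0.2,-1,-0.4,0,0,0,0.4],[-0.2,-1,-0.4,0,0,0,0.4],[-0.2,-1,-0.4,0,0,0,0.4],[-0.2,-1,-0.4,0,0,0,0.4],[-0.2,-1,-0.4,0,0,0,0.4]])

```text
clock: 6.88
eef_pos: [506.4, -180.8, 302.5]
eef_rot: [3.141, -0.004, 2.814]
wrist_force: [0.3, 0.9, 0.9]
finger_gap: 56.1
finger_force: 0.0
```

Call:
jog_arm(series=[[-0.25,-0.64,-0.5,0,0,0,0.5],[-0.25,-0.64,-0.5,0,0,0,0.5],[-0.25,-0.64,-0.5,0,0,0,0.5],[-0.25,-0.64,-0.5,0,0,0,0.5],[-0.25,-0.64,-0.5,0,0,0,0.5],[-0.25,-0.64,-0.5,0,0,0,0.5]])

```text
clock: 7.38
eef_pos: [478.1, -255.4, 245.6]
eef_rot: [-3.142, 0.001, 2.818]
wrist_force: [-0.3, -0.3, -0.0]
finger_gap: 46.9
finger_force: 0.0
```

```bash
cat > red.py <<'E'
from h import *
import sys
s=manip.read_state(); print(s['clock'],s['eef_pos'],np.degrees(s['eef_rot']))
n=sys.argv[1]; c=cam('wrist');save(c,n)
h=cv2.cvtColor(c['frame'],cv2.COLOR_RGB2HSV); m=(((h[...,0]<6)|(h[...,0]>174))&(h[...,1]>170)&(h[...,2]>80)).astype(np.uint8)
k,l,st,ce=cv2.connectedComponentsWithStats(m)
for i in range(1,k):
    if st[i,4]>40: print(st[i],ce[i],atz(c,ce[i],110))
print('exp',proj(c,[[477.3,-256.9,110]]))
E
python3 red.py w4; python3 - <<'E'
import cv2
im=cv2.imread('pics/w4.png'); cv2.imwrite('pics/w4b.png',cv2.resize(im,(800,600),interpolation=cv2.INTER_CUBIC))
E
```

```text
7.3833 [ 478.11833096 -255.40108666  245.55702319] [-1.79999524e+02  8.28775073e-02  1.61440589e+02]
[247 179  12  16 156] [252.53846154 186.88461538] [ 476.10104146 -254.15879564  110.        ]
exp [[250.63864512 188.54742057]]
```

View pics/w4b.png

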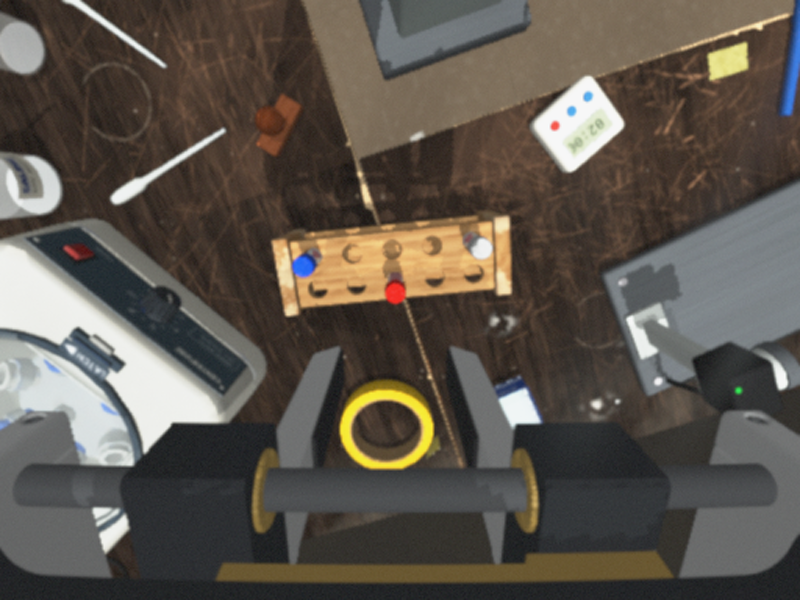

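Call:
jog_arm(series=[[0,0,-0.25,0,0,0,0.5],[0,0,-0.5,0,0,0,0.5],[0,0,-0.5,0,0,0,0.5],[0,0,-0.5,0,0,0,0.5],[0,0,-0.5,0,0,0,0.5]])

```text
clock: 7.85
eef_pos: [477.9, -256.7, 186.6]
eef_rot: [-3.141, 0.002, 2.817]
wrist_force: [-0.3, -0.2, -0.3]
finger_gap: 46.9
finger_force: 0.0
```

```bash
python3 red.py w5; python3 - <<'E'
from h import *
from scipy.optimize import least_squares
# fit cap top-disc+cylinder silhouette: x,y,ztop from red mask hull extents in both views
def sil(c):
    h=cv2.cvtColor(c['frame'],cv2.COLOR_RGB2HSV); m=(((h[...,0]<8)|(h[...,0]>172))&(h[...,1]>120)&(h[...,2]>60)).astype(np.uint8)
    k,l,st,ce=cv2.connectedComponentsWithStats(m); i=min((i for i in range(1,k) if st[i,4]>40),key=lambda i:np.linalg.norm(ce[i]-[252,190])); 
    ys,xs=np.where(l==i); return xs.min()-.5,xs.max()+.5,ys.min()-.5,ys.max()+.5
a=np.linspace(0,2*np.pi,60)
def mod(c,p):
    X=np.vstack([np.c_[p[0]+8.5*np.cos(a),p[1]+8.5*np.sin(a),np.full(60,z)] for z in (p[2],p[2]-23)])
    u=proj(c,X); return u[:,0].min(),u[:,0].max(),u[:,1].min(),u[:,1].max()
cs=[load('w4'),load('w5')]; S=[sil(c) for c in cs]; print(S)
f=lambda p:np.concatenate([np.array(mod(c,p))-s for c,s in zip(cs,S)])
r=least_squares(f,[477,-256,108],diff_step=1e-4); print(r.x,r.fun.round(2))
r=least_squares(lambda p:f([*p,110]),[477,-256],diff_step=1e-4); print(r.x,r.fun.round(2))
E
```

```text
7.85 [ 477.90713015 -256.7044946   186.61617246] [-1.79970863e+02  1.37007694e-01  1.61399809e+02]
[ 10 165  13   7  58] [ 15.86206897 168.4137931 ] [ 372.29677095 -458.443041    110.        ]
[247 192  16  19 241] [253.97095436 201.43983402] [ 475.43647025 -253.86062225  110.        ]
exp [[251.58020182 204.15377747]]
[(np.float64(245.5), np.float64(259.5), np.float64(177.5), np.float64(195.5)), (np.float64(245.5), np.float64(262.5), np.float64(190.5), np.float64(211.5))]
[ 481.84290508 -256.00594239   96.83076562] [ 0.13  0.08  0.47  0.13 -0.   -0.17 -0.78  0.26]
[ 478.1425899 -254.7967895] [-0.2   0.35 -0.25  0.13 -0.42  0.3  -1.06  1.12]
```

Call:
jog_arm(series=[[0.002,0.01,-0.25,0,0,0,0.5],[0.002,0.01,-0.5,0,0,0,0.5],[0.002,0.01,-0.7,0,0,0,0.5],[0.002,0.01,-0.82,0,0,0,0.5],[0.002,0.01,-0.82,0,0,0,0.5],[0.002,0.01,-0.82,0,0,0,0.5],[0.002,0.01,-0.82,0,0,0,0.5]])

```text
clock: 8.48
eef_pos: [478.1, -256.2, 88.1]
eef_rot: [-3.141, 0.003, 2.816]
wrist_force: [-0.1, 0.6, 0.6]
finger_gap: 47.3
finger_force: 0.0
```

```bash
python3 - <<'E'
from h import *
s=manip.read_state(); print(s['clock'],s['eef_pos'],np.degrees(s['eef_rot']),s['wrist_force'],s['finger_gap'])
c=cam('wrist');save(c,'w6'); sd=cam('side');save(sd,'s6')
o=np.hstack([cv2.resize(c['frame'][150:380,170:340],None,fx=2.5,fy=2.5,interpolation=cv2.INTER_CUBIC),np.pad(cv2.resize(sd['frame'][220:325,255:330],None,fx=5,fy=5,interpolation=cv2.INTER_CUBIC),((0,50),(0,0),(0,0)))])
cv2.imwrite('pics/c6.png',o[...,::-1])
E
```

```text
8.4833 [ 478.12024638 -256.22978817   88.11465809] [-1.79961210e+02  1.64246860e-01  1.61353144e+02] [-0.07215552  0.58533171  0.5530792 ] 47.26136435577681
```

View pics/c6.png

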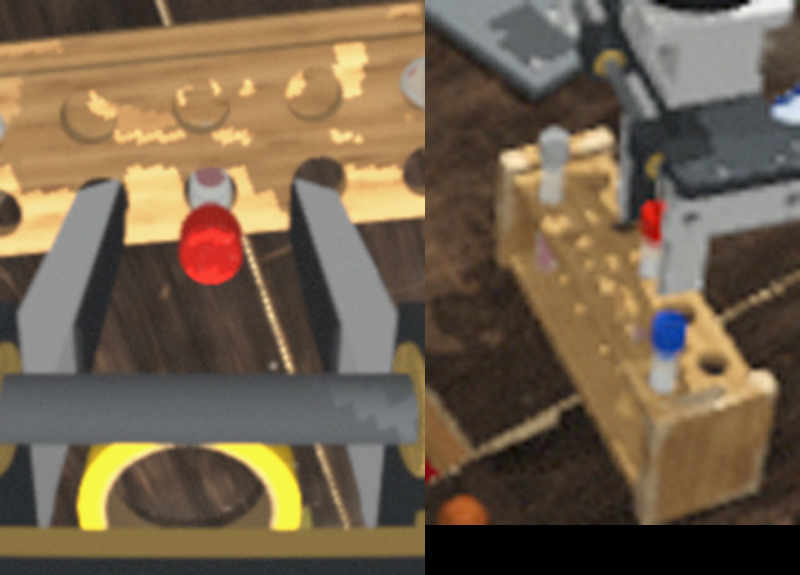

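```bash
python3 - <<'E'
from h import *
from scipy.optimize import least_squares
a=np.linspace(0,2*np.pi,60)
def sil(c):
    h=cv2.cvtColor(c['frame'],cv2.COLOR_RGB2HSV); m=(((h[...,0]<8)|(h[...,0]>172))&(h[...,1]>120)&(h[...,2]>60)).astype(np.uint8)
    k,l,st,ce=cv2.connectedComponentsWithStats(m); i=min((i for i in range(1,k) if st[i,4]>40),key=lambda i:np.linalg.norm(ce[i]-[252,220])); 
    ys,xs=np.where(l==i); return xs.min()-.5,xs.max()+.5,ys.min()-.5,ys.max()+.5
def mod(c,p):
    X=np.vstack([np.c_[p[0]+8.5*np.cos(a),p[1]+8.5*np.sin(a),np.full(60,z)] for z in (p[2],p[2]-23)])
    u=proj(c,X); return u[:,0].min(),u[:,0].max(),u[:,1].min(),u[:,1].max()
cs=[load('w4'),load('w5'),load('w6')]; S=[sil(c) for c in cs]; print(S[2])
for sub in ([0,1,2],[2]):
    f=lambda p:np.concatenate([np.array(mod(cs[i],p))-S[i] for i in sub])
    r=least_squares(f,[477,-256,108],diff_step=1e-4); print(r.x,r.fun.round(2))
E
```

```text
(np.float64(240.5), np.float64(267.5), np.float64(231.5), np.float64(263.5))
[ 481.46067608 -255.76372037  101.9626767 ] [ 0.11  0.27  1.02  0.99 -0.03  0.12  0.09  1.6   0.17 -0.43 -4.26  1.74]
[ 491.17492494 -258.85360402   84.18283057] [ 1.65 -1.65 -1.25  1.15]
```

```bash
cat > cap.py <<'E'
from h import *
from scipy.optimize import least_squares
a=np.linspace(0,2*np.pi,60)
def sil(c,near,r=40):
    h=cv2.cvtColor(c['frame'],cv2.COLOR_RGB2HSV); m=(((h[...,0]<10)|(h[...,0]>170))&(h[...,1]>150)&(h[...,2]>50)).astype(np.uint8)
    k,l,st,ce=cv2.connectedComponentsWithStats(m); i=min((i for i in range(1,k) if st[i,4]>8),key=lambda i:np.linalg.norm(ce[i]-near)); return st[i],ce[i]
def cyl(c,p):
    X=np.vstack([np.c_[p[0]+8.5*np.cos(a),p[1]+8.5*np.sin(a),np.full(60,z)] for z in (p[2],p[2]-23)])
    u=proj(c,X); return np.r_[u.min(0),u.max(0)]
if __name__=='__main__':
    for n,near in [('side0',(301.5,264.5)),('top0',(344,211)),('w4',(252,187)),('w5',(252,202)),('w6',(254,250))]:
        c=load(n);st,ce=sil(c,near)
        print(n,'obs',st[0]-.5,st[1]-.5,st[0]+st[2]-.5,st[1]+st[3]-.5, 'pred110',cyl(c,(478,-255.5,110)).round(1),'pred 477,-257:',cyl(c,(477,-257,110)).round(1))
E
python3 cap.py
```

```text
side0 obs 297.5 259.5 304.5 267.5 pred110 [296.8 259.  304.4 270.5] pred 477,-257: [296.9 259.5 304.5 271. ]
top0 obs 341.5 207.5 346.5 213.5 pred110 [340.3 208.1 346.7 214. ] pred 477,-257: [340.7 208.4 347.2 214.2]
w4 obs 245.5 178.5 259.5 194.5 pred110 [244.7 177.3 259.2 195.7] pred 477,-257: [243.2 176.9 257.8 195.3]
w5 obs 245.5 191.5 262.5 210.5 pred110 [244.3 189.5 262.1 212.7] pred 477,-257: [242.5 189.1 260.2 212.2]
w6 obs 240.5 231.5 267.5 263.5 pred110 [238.6 227.3 266.4 267.3] pred 477,-257: [235.8 226.7 263.6 266.6]
```

Call:
jog_arm(series=[[0,0.007,0,0,0,0,0.7],[0,0.007,0,0,0,0,0.75],[0,0.007,0,0,0,0,0.8],[0,0.007,0,0,0,0,1],[0,0.007,0,0,0,0,1],[0,0.007,0,0,0,0,1],[0,0.007,0,0,0,0,1],[0,0.007,0,0,0,0,1]], grip_force=15)

```text
clock: 9.25
eef_pos: [477.2, -254.9, 86.0]
eef_rot: [3.142, 0.0, 2.816]
wrist_force: [0.1, 0.9, 0.4]
finger_gap: 16.6
finger_force: 15.0
```

Call:
jog_arm(series=[[0,0,0,0,0,0,1],[0,0,0,0,0,0,1]])

```text
clock: 9.42
eef_pos: [477.2, -254.9, 86.1]
eef_rot: [-3.142, 0.0, 2.816]
wrist_force: [0.2, -0.0, 1.0]
finger_gap: 16.4
finger_force: 15.0
```

Call:
jog_arm(series=[[0,0,0.05,0,0,0,1],[0,0,0.12,0,0,0,1],[0,0,0.25,0,0,0,1],[0,0,0.4,0,0,0,1],[0,0,0.6,0,0,0,1],[0,0,0.8,0,0,0,1],[0,0,1,0,0,0,1],[0,0,1,0,0,0,1]])

```text
clock: 10.08
eef_pos: [478.4, -255.7, 211.6]
eef_rot: [-3.14, 0.007, 2.816]
wrist_force: [0.3, -0.5, 0.8]
finger_gap: 16.2
finger_force: 15.0
```

Call:
jog_arm(series=[[0,0.1,0.6,0,0,0.03,1],[0,0.3,0.9,0,0,0.1,1],[0.1,0.5,0.9,0,0,0.16,1],[0.1,0.7,0.9,0,0,0.22,1],[0.1,1,0.9,0,0,0.3,1],[0.1,1,0.9,0,0,0.3,1],[0.1,1,0.9,0,0,0.3,1],[0.1,1,0.9,0,0,0.3,1]])

```text
clock: 10.75
eef_pos: [489.1, -135.2, 314.1]
eef_rot: [-3.141, -0.0, -2.997]
wrist_force: [-0.4, 0.0, 0.5]
finger_gap: 16.2
finger_force: 15.0
```

```bash
python3 - <<'E'
from h import *
s=manip.read_state(); print(s['clock'],s['eef_pos'],np.degrees(s['eef_rot']),s['wrist_force'],s['finger_gap'],s['joints'])
sd=cam('side');save(sd,'s7');w=cam('wrist');save(w,'w7');print(proj(sd,s['eef_pos']),proj(w,s['eef_pos']))
u=proj(sd,s['eef_pos'])[0].astype(int);print(u)
A=sd['frame'][u[1]-40:u[1]+60,u[0]-40:u[0]+40]; o=np.hstack([cv2.resize(A,(400,500),interpolation=cv2.INTER_CUBIC),cv2.resize(w['frame'][170:380,180:340],(381,500),interpolation=cv2.INTER_CUBIC)])
cv2.imwrite('pics/c7.png',o[...,::-1])
E
```

```text
10.75 [ 489.06223643 -135.19307678  314.06121553] [-1.79989369e+02 -5.90708969e-03 -1.71723622e+02] [-0.36971782  0.01219115  0.51559002] 16.212733939874347 [-3.41782634e-01  1.45107478e-01  1.47800672e+00 -2.12509703e-04
  1.51848290e+00 -2.05701790e+00]
[[280.31736181 169.3735686 ]] [[251.75282362 239.62783023]]
[280 169]
```

View pics/c7.png

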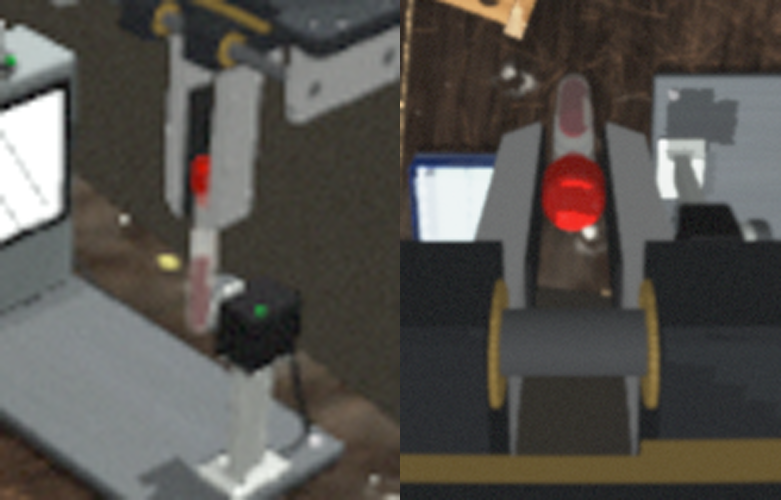

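```bash
python3 - <<'E'
from h import *
s=np.array([489.06,-135.19,314.06]); sd=load('s7');w=load('w7')
b=np.linspace(0,2*np.pi,40)
for d in (70,75,80):
    ring=s+np.c_[6.3*np.cos(b),6.3*np.sin(b),np.full(40,-d)]
    top=s+np.c_[8.5*np.cos(b),8.5*np.sin(b),np.full(40,99-d)]
    u=proj(sd,ring);v=proj(w,ring);t=proj(w,top)
    print(d,'side low',u.mean(0),u[:,1].max(),'wrist low',v.mean(0),v[:,1].min(),'captop',t.min(0),t.max(0))
from cap import sil
print(sil(w,(252,250)),sil(sd,(280,165)))
print('tri', tri([(sd,[280,194.3]),(w,[252.6,203.5])]))
E
```

```text
70 side low [278.82118673 192.95493634] 194.38633594553573 wrist low [252.02254429 207.07061658] 200.52225545291267 captop [237.06974215 248.15012269] [266.05453157 273.88261717]
75 side low [278.71570944 194.56481843] 196.00119302727637 wrist low [252.03788213 205.3825694 ] 198.9441971789071 captop [237.52930614 244.22791738] [265.66979593 269.34724521]
80 side low [278.6108654  196.16512424] 197.60639030984825 wrist low [252.05266246 203.75598008] 197.42405272416607 captop [237.96310987 240.53069626] [265.30663148 265.06289084]
(array([239, 235,  28,  32, 700], dtype=int32), array([252.26142857, 250.69857143])) (array([278, 160,   4,   8,  26], dtype=int32), array([279.38461538, 163.19230769]))
tri (array([ 489.47335008, -136.1139616 ,  239.57263845]), [np.float64(2.5635821416174362), np.float64(2.5635821416175384)])
```

Call:
jog_arm(series=[[0.12,0.3,0,0,0,0,1],[0.25,0.64,0,0,0,0,1],[0.39,0.997,0,0,0,0,1],[0.39,0.997,0,0,0,0,1],[0.39,0.997,0,0,0,0,1]])

```text
clock: 11.27
eef_pos: [536.5, -14.3, 313.4]
eef_rot: [3.141, -0.001, -2.995]
wrist_force: [0.1, -0.3, -1.0]
finger_gap: 16.7
finger_force: 15.0
```

Call:
jog_arm(series=[[0.12,0.3,0,0,0,0,1],[0.25,0.64,0,0,0,0,1],[0.32,0.85,0,0,0,0,1],[0.39,0.997,0,0,0,0,1],[0.39,0.997,0,0,0,0,1],[0.39,0.997,0,0,0,0,1]])

```text
clock: 11.77
eef_pos: [582.9, 103.0, 313.5]
eef_rot: [-3.141, -0.001, -2.997]
wrist_force: [-0.0, -0.4, -0.6]
finger_gap: 16.3
finger_force: 15.0
```

Call:
jog_arm(series=[[0,0,0,0.009,-0.06,0,1],[0,0,0,0.018,-0.12,0,1],[0,0,0,0.027,-0.18,0,1],[0,0,0,0.036,-0.24,0,1],[0,0,0,0.045,-0.3,0,1],[0,0,0,0.0485,-0.33,0,1],[0,0,0,0.0485,-0.33,0,1],[0,0,0,0.0485,-0.33,0,1]])

```text
clock: 12.43
eef_pos: [582.4, 102.5, 314.5]
eef_rot: [-3.141, 0.523, -2.998]
wrist_force: [0.5, 0.2, -0.4]
finger_gap: 16.7
finger_force: 15.0
```

```bash
python3 - <<'E'
from h import *
s=manip.read_state(); print(s['clock'],s['eef_pos'],np.degrees(s['eef_rot']),s['wrist_force'],s['finger_gap'],s['joints'])
R=Ro.from_euler('xyz',s['eef_rot']).as_matrix(); S=Ro.from_euler('z',8.37,degrees=True).as_matrix(); print((S.T@R).round(3))
for n in ('side','wrist','top'): save(cam(n),n[0]+'8')
E
```

```text
12.4333 [582.37871805 102.51162555 314.48795673] [-179.96422314   29.96589539 -171.76206658] [ 0.53496746  0.22515925 -0.42115289] 16.665245135624577 [ 0.10366525  0.0503273   1.66024705  0.02461261  0.90848813 -1.62068921]
[[-0.866  0.003  0.499]
 [ 0.002  1.    -0.002]
 [-0.499 -0.001 -0.866]]
```

Call:
jog_arm(series=[[0.004,0.015,-0.15,0,0,0,1],[0.004,0.015,-0.3,0,0,0,1],[0.004,0.015,-0.45,0,0,0,1],[0.004,0.015,-0.6,0,0,0,1],[0.004,0.015,-0.75,0,0,0,1],[0.004,0.015,-0.9,0,0,0,1],[0.004,0.015,-1,0,0,0,1],[0.004,0.015,-1,0,0,0,1]])

```text
clock: 13.25
eef_pos: [582.6, 105.9, 191.0]
eef_rot: [3.141, 0.519, -2.996]
wrist_force: [-0.1, -0.3, -0.1]
finger_gap: 16.6
finger_force: 15.0
```

Call:
jog_arm(series=[[0,0,-0.1,0,0,0,1],[0,0,-0.2,0,0,0,1],[0,0,-0.27,0,0,0,1],[0,0,-0.28,0,0,0,1],[0,0,-0.28,0,0,0,1],[0,0,-0.28,0,0,0,1]])

```text
clock: 13.75
eef_pos: [583.7, 106.2, 161.2]
eef_rot: [3.142, 0.525, -2.996]
wrist_force: [-0.8, -0.0, -0.4]
finger_gap: 16.6
finger_force: 15.0
```

```bash
cat > fin.py <<'E'
from fit import *
import sys
s=manip.read_state(); print(s['clock'],s['eef_pos'],np.degrees(s['eef_rot']),s['wrist_force'],s['finger_gap'],abs(s['qd']).max())
for n in ('side','wrist','top'): save(cam(n),n[0]+sys.argv[1])
R=Ro.from_euler('xyz',s['eef_rot']).as_matrix(); tz=-R[:,2]
mid=s['eef_pos']-30*tz; p=[597.66,106.3,.146]
print('mid in stand',(mid-W(p,[0,0,135])[0])@Ro.from_euler('z',p[2]).as_matrix())
# side picture: difference to the earlier side view without the tube/arm near stand
a=load('s'+sys.argv[1]); u=proj(a,np.array([s['eef_pos']+k*tz for k in (24,-20,-30,-75)])); print('side pred cap/../mid/bottom',u.round(1))
d=cv2.absdiff(a['frame'],load('side0')['frame']).max(2)
for y in range(int(u[1,1]),int(u[3,1])+5):
    r=d[y]; xs=np.where(r[220:300]>35)[0]+220; e=u[1]+(u[3]-u[1])*(y-u[1,1])/(u[3,1]-u[1,1])
    print(y,'pred x %.1f'%e[0],xs)
E
python3 fin.py 9
```

```text
13.75 [583.65327416 106.17833145 161.22458591] [ 179.99883614   30.0604665  -171.65304957] [-0.7663634  -0.01457385 -0.40628532] 16.649058308488076 0.008027762969955977
mid in stand [1.15200189 1.91317765 0.25966835]
side pred cap/../mid/bottom [[253.9 165. ]
 [258.7 172.8]
 [259.7 174.5]
 [264.3 182. ]]
172 pred x 258.2 [257 258 259 260 261]
173 pred x 258.8 [258 259 260 261 262]
174 pred x 259.4 [258 259 260 261 262]
175 pred x 260.0 [258 259 260 261 262 263]
176 pred x 260.6 [259 260 261 262 263]
177 pred x 261.3 [260 261 262 263 264]
178 pred x 261.9 [260 262 263 264]
179 pred x 262.5 [262 263 264 265]
180 pred x 263.1 [262 263 264 265 266]
181 pred x 263.7 [263 264 265]
182 pred x 264.3 [264 265]
183 pred x 265.0 []
184 pred x 265.6 []
185 pred x 266.2 []
```

```bash
python3 -c "
from cell import manip
print(manip.sign_off())"
```

```text
the job is handed in; nothing more can be done
None
```

The lamp dial is on the green mark and released. The red-capped tube is held cap up at a 30° lean toward the front, its middle within about 2 mm of my measured view point and touching only the fingers. The job was handed in at about 14 s, with no verdict returned.

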